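Cuttlebone through the carrier's feeding flap

ROBOT

A 6-joint arm with a two-finger parallel gripper is mounted at the origin on the work surface. World frame = base frame: x ahead of the robot, y to its left, z up, the work surface at z = 0. Lengths are in mm, angles in rad, forces in N, time in s.
With the tool pointing down it reaches from about 275 to 750 mm from the base axis. Payload 10.2 kg.
Tool frame: the origin (TCP) lies on the centre line of the jaws, within the pads' length; the fingertips stand 14 mm ahead of it and the grasp point (between the pads) lies 5 mm behind it; y points along the fingers, z is the direction in which the jaws open and shut, and the axes are right-handed (so a half turn about y gives the same grasp; the last joint's range is limited). The gripper opens to 85 mm and grips with 20 to 120 N. Pads are 22 mm wide; open, the fingers measure 114 mm over their backs; the gripper's body (76 mm by 85 mm) begins 54 mm behind the grasp point. The pads swing forward as they close: fully open they stand 13 mm farther back than shut.
Start: joints at [0.931, 0.313, 1.498, -0, 1.331, -0.223], TCP at [212.552, 480.055, 245.294] pointing down, gripper open.
Joint ranges: [-2.94, 2.94], [-0.97, 2.17], [0.19, 2.56], [-1.23, 4.37], [0.02, 3.11], [-2.88, 2.88]. Speed limits (rad/s): [2.39, 2.39, 3.01, 3.14, 3.14, 3.14].

INTERFACE

Orientations are given as a unit quaternion [w, x, y, z].
In Python, from station import bot gives the robot as it stands.
- The arm moves only by the tool drive_tool, never from a script. Its argument "rows" is a list of rows, each a list of 5 numbers: the gripper's target within -1 to 1 (shut at 1, half-way at 0, fully open at -1), then the shift along the tool's x, y, z in mm, then the turn about the tool's y in degrees. In form: [[gripper, dx, dy, dz, twist], ...]. A call has 1 to 20 rows; each row is the pose to reach, as a shift and turn from the pose commanded when the call began, along the tool's axes at that moment; what a row does not reach only later rows make up. A row lasts 1/10 s, in which the tool goes at most 50 mm and 8.59 degrees, less where a joint would pass 70% of its speed; a pose out of reach is approached as far as the arm can. A call with a gripper value outside its range is refused whole. The fingers move at their own pace and stop on an object; the grip force is fixed at half the most. Time passes only in rows, so rows that repeat a pose let the fingers close. It gives the time, the measured TCP pose, the force and the opening at its end, in the units of the state.
- bot.get_state(): the state, without advancing time (a new reading comes with each control period).
- bot.snapshot(name): name is "side" or "top" or "wrist"; returns the picture (420x560x3 uint8, red, green, blue); there is no depth.
- bot.get_calibration(name): a dict with "K" (3x3 intrinsics, pixels), "dist_coeffs" ([k1, k2, p1, p2, k3] as OpenCV has them; the pictures are not rectified), "world_to_cam" (4x4, takes a point from world to camera coordinates); the wrist camera has in their place "tool_from_camera" (4x4, takes a point from camera to tool coordinates, whose origin is the TCP and whose axes are the tool frame's). Camera axes: x right, y down, z forward; pixel columns grow to the right and rows downward; lengths in mm; the calibration is good to about 2 mm. A picture is of the moment at which its call begins: read the wrist's pose just before it. get_calibration takes no time and is no camera call.
- bot.job_done(): hands the job in, once; it reports no verdict.
The state is a dict: "time_s": time; "qpos": joint angles; "joint_velocities": joint speeds; "tau": joint torques, N m; "tool_pos": TCP position; "orientation": TCP orientation; "contact_force": force on the tool from outside, world axes, zero at the start; "moment": the same for the moment, N m; "grip_width": finger opening in mm.
Only numpy, scipy, OpenCV 4.12 (cv2) and the standard library are available. Lean on these libraries where they do the work, as an engineer would, in place of code of your own. Each camera call takes 0.05 s, during which the arm holds its last target.

TASK

Push the little cuttlebone frame along its track and through the bird carrier's self-closing flap into the feeding bay, without pinching or lifting it: one finger pushes the flap open and holds it off the frame, the other gently pushes the frame through until it drops into the bay. Do not use the frame itself to push the flap. Then take the hand away so that the flap swings shut, and leave everything else where it stands.

Things in the scene. Friction and masses are not known exactly. Their poses are not given: they have to be found in the camera images.
- carrier: White plastic bird carrier, fixed, 158 wide (x) x 519 mm long (y). Origin at table height, below the middle of the passage at the shut flap. Own +y: the way the frame is pushed; z up. In order along y: loading step (-180 to 0 mm), flap at y = 0, open-topped feeding bay (0 to 165), closed lidded bird compartment (to 339; 166 mm high, handle to 189). Nothing is overhead of step, flap and bay.
- track (a point): Middle of the track on the loading step, at carrier x = 25, y = -90 mm, on the step's flat top, 65 mm above the table. Axes as the carrier's. Two rails 8 mm high (carrier y = -180 to -16) leave 46 mm clear width, carrier x = +2 to +48. Beside the track, carrier x = -61 to -4, the step is plain and flat. The step's edge is at carrier y = 0, right at the flap.
- bay (a point): Middle of the feeding bay's floor, carrier x = 0, y = 82.5 mm, 6 mm above the table (59 mm below the step). Axes as the carrier's. Inner width 110 mm (carrier x = -55 to +55), length 165 mm (y = 0 to 165); side walls 6 mm thick, up to 112 mm above the table.
- flap (a joint): Self-closing flap: 0 shut (along the carrier's x), grows as it swings into the bay (to the carrier's +y), stop at 1.65 rad. Upright hinge at carrier x = -55, y = 0 mm. A spring shuts it always: 0.10 N m when shut, 0.17 N m at 1.2 rad (about 3 N to start it 30 mm from the hinge).
- flap_panel (a point): The grey plastic flap: upright panel 104 mm wide, 4 mm thick, 42 mm high, lower edge 4 mm above the step's top (69 to 111 mm above the table). Origin on the hinge line at the lower edge; own +x runs along the panel to its free edge, 106 mm away; own +y faces the bay.
- cuttle: Cuttlebone frame: grey plastic frame 40 x 40 mm, 30 mm high, with a white cuttlebone in its top, 30 to 60 g, standing loose in the track on the step. Origin at the middle of its underside, z up. At the start its middle is 70 to 105 mm in front of the flap.
- cuttle_center (a point): Middle of the cuttlebone frame, 15 mm above its underside.
- bowl: Bystander: yellow ceramic bowl, 100 mm across, 42 high. Origin at its underside.
- jar: Bystander: amber glass seed jar with wooden cap, 64 mm across, 90 high. Origin at its underside.
- drinker: Bystander: white ceramic drinking cup, 60 mm across, 40 high. Origin at its underside.
- perch: Bystander: small swing perch lying flat: 110 mm wooden dowel with a wire loop. Origin at its underside.
- clip: Bystander: steel feeder clip, 50 x 30 mm, about 38 high. Origin at its underside.
- ladder: Bystander: small wooden bird ladder lying flat, 48 x 130 x 8 mm. Origin at its underside.
- spool: Bystander: wooden spool toy, 24 mm across, 26 high, standing on the loading step beside the track (carrier x about -32 mm, y about -150 mm). Origin at its underside.
Not all that is in view belongs to the job. What is shaped like the cuttle but blue or brown is not meant.

How it is judged (in metres and radians):
On the way, in this order (a step that is already met when the one before it is completed fails the run):
1. a finger has pushed the flap well open (over 0.6 rad) while the frame's middle is still on the step, in front of the flap (value of joint flap above 0.6 rad and contact force between the fingers and flap above 0.2 N and y of cuttle_center in the frame of carrier below -0.005 m), for 0.05 s.
2. the frame passes the flap's line into the bay while a finger holds the flap open (over 0.6 rad) (value of joint flap above 0.6 rad and contact force between the fingers and flap above 0.2 N and y of cuttle_center in the frame of carrier above 0.008 m), for 0.05 s.
At the end, for the whole second after the job is handed in: The frame lies at rest in the feeding bay (its middle inside the bay's walls and less than 40 mm above the table) and the flap is shut to within 0.06 rad (y of cuttle_center in the frame of carrier between 0.01 and 0.16 m and x of cuttle_center in the frame of carrier between -0.055 and 0.055 m and z of cuttle_center in the frame of carrier below 0.04 m and value of joint flap below 0.06 rad and linear speed of cuttle below 0.02 m/s); the robot touches nothing.
It fails at once if the frame bears against the flap (over 0.6 N) (contact force between cuttle and flap above 0.6 N).
It fails at once if the frame is lifted (its middle over 12 mm higher than when standing on the step) (z of cuttle_center in the frame of carrier above 0.092 m).
It fails at once if the frame is pinched or shoved hard (over 12 N from the fingers) (contact force between the fingers and cuttle above 12 N).
It fails at once if a bystander is moved more than 20 mm (distance of any of bowl, jar, drinker, perch, clip, ladder, spool from where it was at the start of the episode above 0.02 m).
It also fails if it takes over 34 s, if anything falls off the work surface, if the arm or the gripper's body presses on something with over 40 N, if the wrist force passes 120 N, or if a joint passes its speed limit or range.

## Working session

There is one attempt and no reset: what is moved stays moved. The work goes in short steps, Python scripts to look and compute and a tool call to move; the robot and the scene stay as the last step left them, time stands still between calls to the robot, and variables do not carry over. Pictures are saved under pics/ and viewed, and the job is handed in when it is done.

Besides the shell and the picture viewer there is one more tool, called after "Call:" as name([rows], argument=value, ...), one row to a line, values as JSON. drive_tool: Moves the arm, as the interface text tells. Its arguments: {"type":"object","properties":{"rows":{"type":"array"}},"required":["rows"]}

```bash
ls; mkdir -p pics; python3 - <<'E'
from station import bot
import cv2,numpy as np
s=bot.get_state();print(s)
for n in ("top","side","wrist"):
    im=bot.snapshot(n);cv2.imwrite(f"pics/{n}0.png",im[:,:,::-1])
    c=bot.get_calibration(n);print(n,{k:np.round(v,3).tolist() for k,v in c.items()})
E
```

```text
pics
{'time_s': 0.0, 'qpos': array([ 9.30588633e-01,  3.13483427e-01,  1.49847022e+00,  1.34165267e-05,
        1.33097522e+00, -2.23403490e-01]), 'joint_velocities': array([ 1.15698749e-03, -3.77980465e-04, -1.82632044e-04,  6.19844264e-05,
       -5.22797599e-04, -5.37514832e-04]), 'tau': array([-2.80996292e-04, -4.12260675e+01, -2.59748304e+01, -1.59319407e-04,
        4.12747133e-03, -2.44552018e-05]), 'tool_pos': array([212.40189213, 479.84880809, 244.70548174]), 'orientation': array([-0.69137943,  0.69223369, -0.14650113,  0.14609733]), 'contact_force': array([ 0.67575666, -0.32286067,  0.23733796]), 'moment': array([-0.02110811,  0.03965362,  0.00964908]), 'grip_width': 85.41694104781119}
top {'K': [[513.074, 0.0, 271.008], [0.0, 513.074, 210.482], [0.0, 0.0, 1.0]], 'dist_coeffs': [-0.082, 0.0, 0.0, 0.0, 0.0], 'world_to_cam': [[-0.015, -0.999, 0.032, 57.522], [-0.993, 0.011, -0.119, 602.342], [0.118, -0.034, -0.992, 937.827], [0.0, 0.0, 0.0, 1.0]]}
side {'K': [[429.447, 0.0, 281.825], [0.0, 429.447, 204.185], [0.0, 0.0, 1.0]], 'dist_coeffs': [-0.008, 0.0, 0.0, 0.0, 0.0], 'world_to_cam': [[0.824, -0.567, -0.003, -459.235], [-0.351, -0.506, -0.788, 298.905], [0.445, 0.65, -0.616, 630.525], [0.0, 0.0, 0.0, 1.0]]}
wrist {'K': [[317.173, 0.0, 280.142], [0.0, 317.173, 204.951], [0.0, 0.0, 1.0]], 'dist_coeffs': [-0.049, 0.0, 0.0, 0.0, 0.0], 'tool_from_camera': [[0.001, 0.96, 0.281, -70.437], [-0.0, -0.281, 0.96, -128.884], [1.0, -0.001, 0.0, 0.477], [0.0, 0.0, 0.0, 1.0]]}
```

View pics/top0.png

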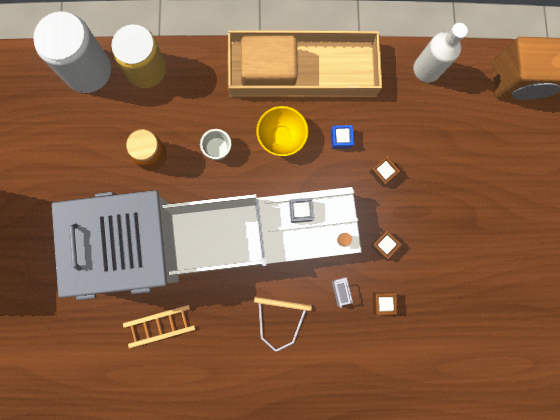

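View pics/side0.png

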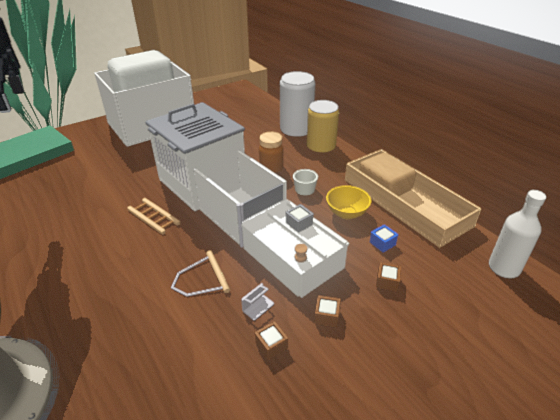

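View pics/wrist0.png

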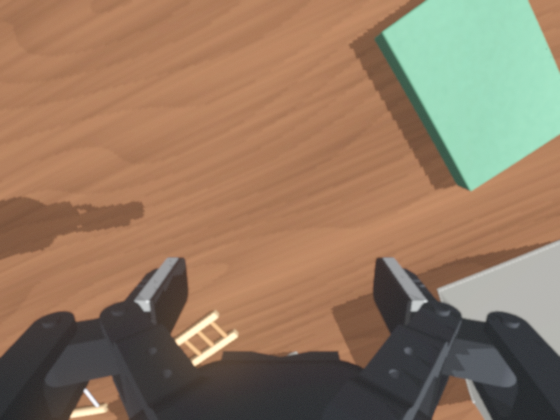

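The grey frame with the white top stands in the track at top px (302,210). It could be confused with the blue one at (343,136) and the brown ones at (386,171), (387,245) and (386,304). I choose the grey one and check it in a crop.

```bash
python3 - <<'E'
import cv2
t=cv2.imread("pics/top0.png");s=cv2.imread("pics/side0.png")
cv2.imwrite("pics/tc.png",cv2.resize(t[180:290,155:370],None,fx=3.7,fy=3.7,interpolation=cv2.INTER_CUBIC))
cv2.imwrite("pics/sc.png",cv2.resize(s[145:295,185:355],None,fx=3.9,fy=3.9,interpolation=cv2.INTER_CUBIC))
E
```

```text
(no output)
```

View pics/tc.png

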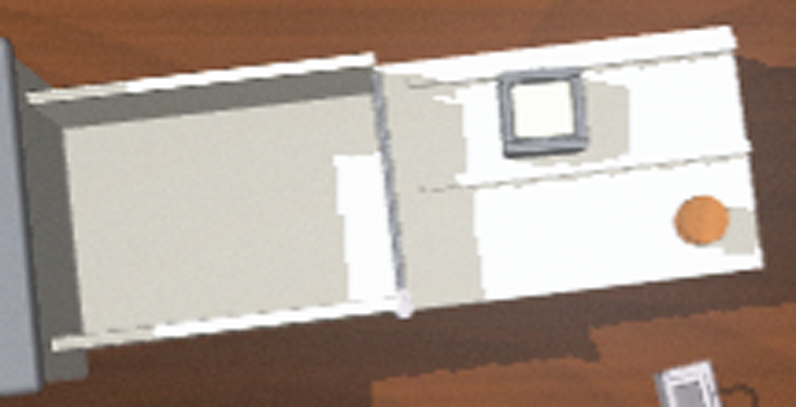

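View pics/sc.png

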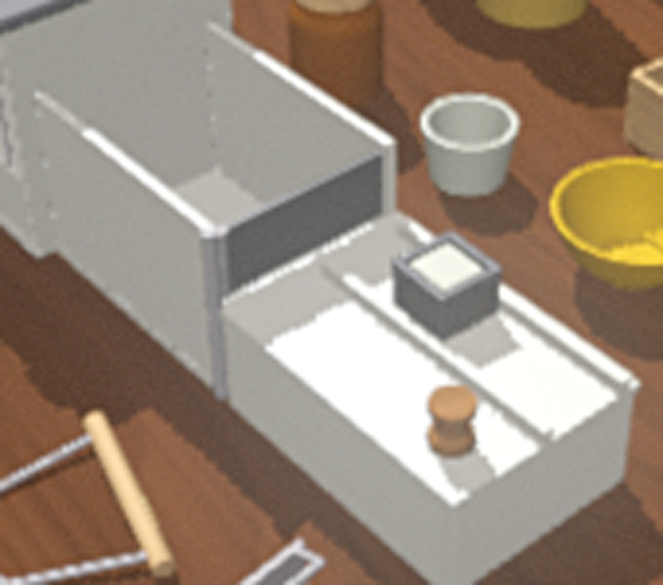

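```bash
cat > h.py <<'E'
import numpy as np,cv2
from station import bot
def cast(cam,px,z):
    c=bot.get_calibration(cam);K=np.array(c["K"]);T=np.array(c["world_to_cam"]);d=np.array(c["dist_coeffs"])
    u=cv2.undistortPoints(np.array(px,float).reshape(-1,1,2),K,d)[:,0]
    R=T[:3,:3];o=-R.T@T[:3,3]
    r=np.c_[u,np.ones(len(u))]@R
    z=np.broadcast_to(z,len(u))
    return o+r*((z-o[2])/r[:,2])[:,None]
def fit(W,C): # W=R C + t
    W=np.array(W)[:,:2];C=np.array(C,float);wm,cm=W.mean(0),C.mean(0)
    a,b=C-cm,W-wm
    th=np.arctan2((a[:,0]*b[:,1]-a[:,1]*b[:,0]).sum(),(a*b).sum())
    R=np.array([[np.cos(th),-np.sin(th)],[np.sin(th),np.cos(th)]])
    t=wm-R@cm
    return th,R,t,(W-t)@R
E
python3 - <<'E'
from h import *
tf=lambda p:(np.array(p)+.5)/3.7-.5+[155,180]
sf=lambda p:(np.array(p)+.5)/3.9-.5+[185,145]
P=[("top",(762,267),(-61,-180),65),("top",(735,28),(61,-180),73),("top",(404,296),(-55,0),112),("top",(378,68),(51,0),111),
("top",(55,350),(-61,165),112),("top",(28,95),(61,165),112),("top",(749,153),(0,-180),73),
("side",(460,503),(-61,-180),65),("side",(635,383),(61,-180),73),("side",(383,150),(51,0),111),("side",(38,93),(-61,165),112),("side",(215,232),(-58,0),112)]
W=[cast(c,[tf(p) if c=="top" else sf(p)],z)[0] for c,p,_,z in P]
C=[p[2] for p in P]
for sel in (range(len(P)),range(7),range(7,12)):
    th,R,t,bk=fit([W[i] for i in sel],[C[i] for i in sel]);print(th,t)
    for i,b in zip(sel,bk):print(P[i][0],C[i],b.round(1))
th,R,t,_=fit(W,C)
np.savez("car.npz",th=th,R=R,t=t)
cu=[(499,71),(583,68),(587,148),(505,157)]
# cuttle top white centre z=95, spool
for c,p,z in (("top",tf((542,108)),95),("side",sf((447,265)),95),("top",tf((702,220)),91),("side",sf((452,400)),91)):
    w=cast(c,[p],z)[0];print(c,w.round(1),((w[:2]-t)@R).round(1))
for p in [(499,71),(583,68)]:
    w=cast("top",[tf(p)],95)[0];print(((w[:2]-t)@R).round(1))
s=bot.get_state()
from scipy.spatial.transform import Rotation as Ro
q=s["orientation"];M=Ro.from_quat(np.r_[q[1:],q[0]]).as_matrix();print(M.round(3))
print("zc dir in carrier",(M[:2,2]@R),"tcp car",(s["tool_pos"][:2]-t)@R)
E
```

```text
0.09558932499571438 [562.59536898  71.8671902 ]
top (-61, -180) [ -58.7 -179.5]
top (61, -180) [  60.6 -179.8]
top (-55, 0) [-54.3  -0.5]
top (51, 0) [53.9  0.1]
top (-61, 165) [-61.8 163.2]
top (61, 165) [ 58.4 165.3]
top (0, -180) [  -2.2 -178.6]
side (-61, -180) [ -56.3 -180.4]
side (61, -180) [  54.3 -182.4]
side (51, 0) [51.9  1.5]
side (-61, 165) [-59.9 165.9]
side (-58, 0) [-57.9   0.3]
0.0995972716188673 [562.45796133  71.87585154]
top (-61, -180) [ -59.3 -179.3]
top (61, -180) [  60.1 -180. ]
top (-55, 0) [-54.2  -0.3]
top (51, 0) [54.  -0.2]
top (-61, 165) [-61.  163.4]
top (61, 165) [ 59.2 165. ]
top (0, -180) [  -2.8 -178.6]
0.08898287913937744 [562.88472907  71.77613193]
side (-61, -180) [ -55.4 -180.7]
side (61, -180) [  55.2 -182. ]
side (51, 0) [51.6  2. ]
side (-61, 165) [-61.3 165.6]
side (-58, 0) [-58.2   0.1]
top [598.3  -1.8  95. ] [ 28.5 -76.7]
side [596.7  -3.   95. ] [ 26.8 -77.8]
top [543.5 -78.5  91. ] [ -33.4 -147.8]
side [543.7 -79.1  91. ] [ -33.2 -148.5]
[ 48.5 -58.1]
[ 45.7 -98.8]
[[ 0.914 -0.001  0.405]
 [-0.405 -0.001  0.914]
 [-0.    -1.    -0.001]]
zc dir in carrier [0.49023229 0.8715913 ] tcp car [-309.62017204  439.5990327 ]
```

```bash
cat >> h.py <<'E'
from scipy.spatial.transform import Rotation as Ro
def go(target_c,z,ang=117):
    g=np.load("car.npz");R,t,th=g["R"],g["t"],float(g["th"])
    s=bot.get_state();q=s["orientation"];M=Ro.from_quat(np.r_[q[1:],q[0]]).as_matrix()
    zd=M[:2,2]@R;a=np.degrees(np.arctan2(zd[1],zd[0]))
    w=np.r_[t+R@np.array(target_c,float),z]
    print("t",s["time_s"],"car",((s["tool_pos"][:2]-t)@R).round(1),"z",s["tool_pos"][2].round(1),"ang",a.round(2),"F",s["contact_force"].round(2),"w",s["grip_width"].round(1),"q",s["qpos"].round(2))
    print("shift",(M.T@(w-s["tool_pos"])).round(1),"twist",round(-(ang-a),2), "carrier axes in tool: x",(M.T@np.r_[R[:,0],0]).round(3),"y",(M.T@np.r_[R[:,1],0]).round(3))
E
python3 -c "
from h import *
go((-3,-78),150)"
```

```text
Traceback (most recent call last):
  File "h.py", line 23, in go
    print("t",s["time_s"],"car",((s["tool_pos"][:2]-t)@R).round(1),"z",s["tool_pos"][2].round(1),"ang",a.round(2),"F",s["contact_force"].round(2),"w",s["grip_width"].round(1),"q",s["qpos"].round(2))
                                                                                                                                                      ^^^^^^^^^^^^^^^^^^^^^
AttributeError: 'float' object has no attribute 'round'
```

```bash
sed -i 's/s\["grip_width"\].round(1)/round(s["grip_width"],1)/' h.py
python3 -c "
from h import *
go((-3,-78),150)"
```

```text
t 0.15 car [-309.6  439.6] z 244.9 ang 60.64 F [0.5  0.9  1.18] w 85.0 q [ 0.93  0.31  1.5   0.    1.33 -0.22]
shift [ 521.    95.  -300.7] twist -56.36 carrier axes in tool: x [ 0.872 -0.001  0.49 ] y [-0.49  -0.001  0.872]
```

Call:
drive_tool([
  [-1, 33, 0, -19, -4],
  [-1, 66, 0, -38, -8],
  [-1, 99, 0, -57, -12],
  [-1, 132, 0, -76, -16],
  [-1, 165, 0, -95, -20],
  [-1, 198, 0, -114, -24],
  [-1, 231, 0, -133, -28],
  [-1, 264, 0, -152, -32],
  [-1, 297, 0, -171, -36],
  [-1, 330, 0, -190, -40],
  [-1, 363, 0, -209, -44],
  [-1, 396, 0, -228, -48],
  [-1, 429, 0, -247, -52],
  [-1, 462, 0, -266, -56],
  [-1, 495, 0, -285, -56.4],
  [-1, 521, 20, -300.7, -56.4],
  [-1, 521, 50, -300.7, -56.4],
  [-1, 521, 80, -300.7, -56.4],
  [-1, 521, 95, -300.7, -56.4],
  [-1, 521, 95, -300.7, -56.4],
])

```text
time_s: 2.15
tool_pos: [566.1, -5.7, 148.0]
orientation: [0.68, -0.678, -0.196, 0.199]
contact_force: [-0.6, -0.3, -0.1]
grip_width: 85.4
```

```bash
python3 - <<'E'
from h import *
go((-3,-78),100)
for n in ("top","side","wrist"):cv2.imwrite(f"pics/{n}1.png",bot.snapshot(n)[:,:,::-1])
E
```

```text
t 2.15 car [ -3.9 -77.5] z 148.0 ang 117.03 F [-0.57 -0.31 -0.11] w 85.4 q [-0.22  0.49  1.5  -0.    1.15 -2.36]
shift [ 0.8 48.  -1. ] twist 0.03 carrier axes in tool: x [ 0.891 -0.005 -0.454] y [0.454 0.001 0.891]
```

```bash
python3 - <<'E'
import cv2,numpy as np
t=cv2.imread("pics/top1.png");s=cv2.imread("pics/side1.png")
a=cv2.resize(t[150:310,200:400],None,fx=3,fy=3,interpolation=cv2.INTER_CUBIC)
cv2.imwrite("pics/tc1.png",a)
cv2.imwrite("pics/sc1.png",cv2.resize(s[120:300,180:370],None,fx=3.3,fy=3.3,interpolation=cv2.INTER_CUBIC))
E
```

```text
(no output)
```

View pics/wrist1.png

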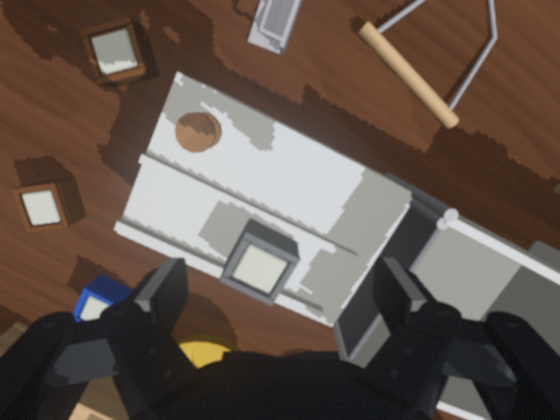

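View pics/sc1.png

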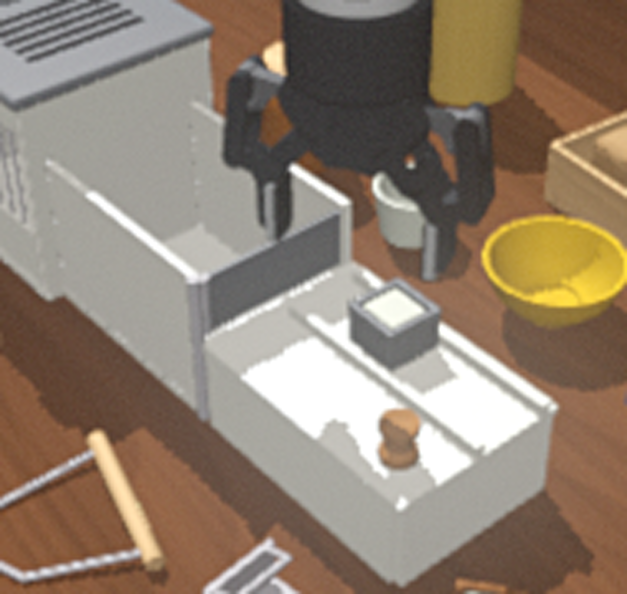

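View pics/tc1.png

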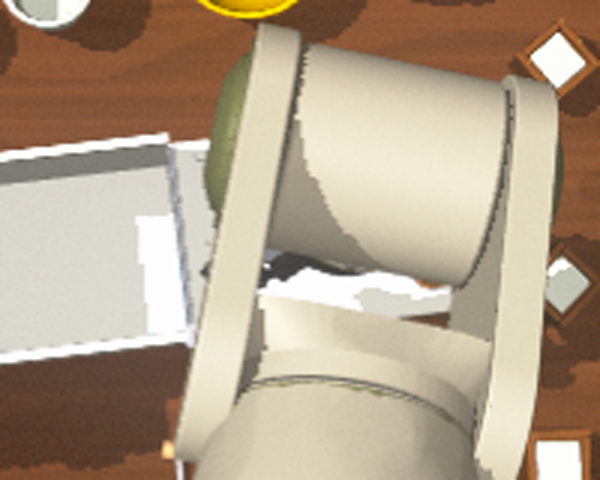

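```bash
python3 - <<'E'
from h import *
g=np.load("car.npz");R,t=g["R"],g["t"]
s=bot.get_state();q=s["orientation"];M=Ro.from_quat(np.r_[q[1:],q[0]]).as_matrix();p=s["tool_pos"]
c=bot.get_calibration("side");T=np.array(c["world_to_cam"])
def prj(w):
    return cv2.projectPoints(np.array(w).reshape(-1,1,3),cv2.Rodrigues(T[:3,:3])[0],T[:3,3],np.array(c["K"]),np.array(c["dist_coeffs"]))[0][:,0]
for y in (0,7,14):
  w=[p+M@np.array([x,y,z]) for z in (-57,-42.5,42.5,57) for x in (-11,11)]
  print(y,((prj(w)-[180,120]+.5)*3.3-.5).round(0).tolist())
c=bot.get_calibration("wrist");X=np.array(c["tool_from_camera"])
def wc(px,z):
    u=cv2.undistortPoints(np.array(px,float).reshape(-1,1,2),np.array(c["K"]),np.array(c["dist_coeffs"]))[0,0]
    d=M@X[:3,:3]@np.r_[u,1];o=p+M@X[:3,3];w=o+d*(z-o[2])/d[2];return ((w[:2]-t)@R).round(1)
print("frame",wc((260,265),95),"hinge",wc((447,218),112),"stepcorner",wc((180,73),65),"spool",wc((198,132),91), "stepcorner x+",wc((117,227),73))
E
```

```text
0 [[448.0, 285.0], [462.0, 262.0], [423.0, 279.0], [437.0, 256.0], [280.0, 243.0], [296.0, 221.0], [256.0, 237.0], [273.0, 216.0]]
7 [[448.0, 295.0], [461.0, 272.0], [423.0, 289.0], [436.0, 266.0], [280.0, 253.0], [296.0, 231.0], [257.0, 247.0], [273.0, 226.0]]
14 [[447.0, 305.0], [460.0, 282.0], [422.0, 299.0], [436.0, 276.0], [281.0, 263.0], [297.0, 241.0], [257.0, 257.0], [274.0, 235.0]]
frame [ 25.5 -79. ] hinge [-57.   -0.2] stepcorner [ -57.7 -178.5] spool [ -33.2 -148.3] stepcorner x+ [  56.1 -178. ]
```

Call:
drive_tool([
  [-1, 0, 15, 0, 0],
  [-1, 0, 30, 0, 0],
  [-1, 0, 45, 0, 0],
  [-1, 0, 58, 0, 0],
  [-1, 0, 66, 0, 0],
  [-1, 0, 68, 0, 0],
  [-1, 0, 68, 0, 0],
])

```text
time_s: 3.0
tool_pos: [567.4, -5.9, 82.6]
orientation: [-0.679, 0.679, 0.198, -0.198]
contact_force: [0.3, 0.3, -0.5]
grip_width: 85.2
```

```bash
python3 - <<'E'
from h import *
go((-3,-40),80)
s=bot.snapshot("side")[:,:,::-1];w=bot.snapshot("wrist")[:,:,::-1]
cv2.imwrite("pics/sc2.png",cv2.resize(s[120:300,180:370],None,fx=3.3,fy=3.3,interpolation=cv2.INTER_CUBIC));cv2.imwrite("pics/w2.png",w)
E
```

```text
t 3.0 car [ -2.6 -77.8] z 82.6 ang 117.04 F [ 0.32  0.27 -0.49] w 85.2 q [-0.22  0.58  1.56 -0.    1.01 -2.36]
shift [16.9  2.6 33.9] twist 0.04 carrier axes in tool: x [ 0.891  0.    -0.455] y [ 0.455 -0.     0.891]
```

View pics/sc2.png

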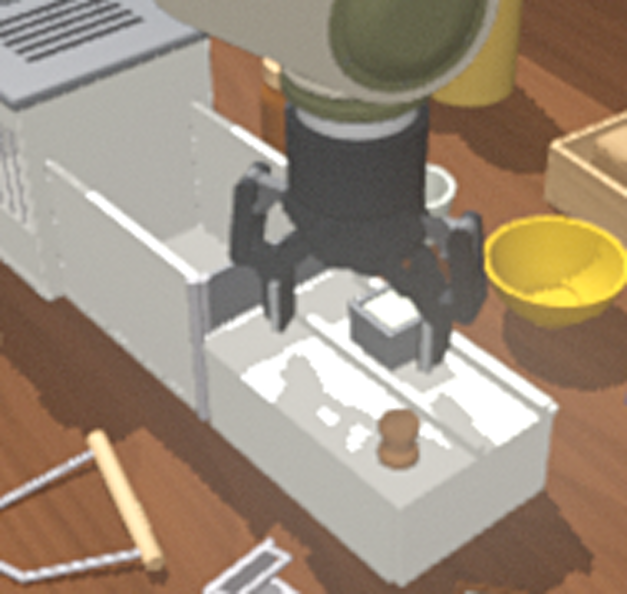

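View pics/w2.png

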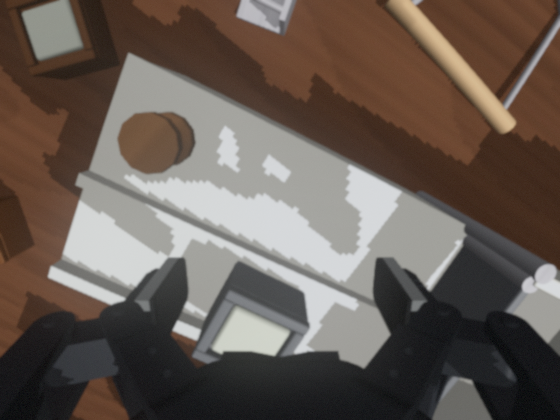

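Call:
drive_tool([
  [-1, 1.8, 2, 3.6, 0],
  [-1, 3.6, 2, 7.1, 0],
  [-1, 5.5, 2, 10.7, 0],
  [-1, 7.3, 2, 14.3, 0],
  [-1, 9.1, 2, 17.8, 0],
  [-1, 10.9, 2, 21.4, 0],
  [-1, 12.7, 2, 24.9, 0],
  [-1, 14.6, 2, 28.5, 0],
  [-1, 16.4, 2, 32.1, 0],
  [-1, 18.2, 2, 35.6, 0],
  [-1, 19.6, 2, 38.3, 0],
  [-1, 19.6, 2, 38.3, 0],
])

```text
time_s: 4.3
tool_pos: [563.3, 36.7, 80.4]
orientation: [-0.678, 0.679, 0.198, -0.198]
contact_force: [1.4, -6.1, -0.2]
grip_width: 85.0
```

```bash
python3 - <<'E'
from h import *
go((-3,10),80)
s=bot.snapshot("side")[:,:,::-1];w=bot.snapshot("wrist")[:,:,::-1]
cv2.imwrite("pics/sc3.png",cv2.resize(s[120:300,180:370],None,fx=3.3,fy=3.3,interpolation=cv2.INTER_CUBIC));cv2.imwrite("pics/w3.png",w)
E
```

```text
t 4.3 car [ -2.6 -35.1] z 80.4 ang 117.07 F [ 1.39 -6.15 -0.24] w 85.0 q [-0.14  0.58  1.57 -0.    1.   -2.28]
shift [20.2  0.3 40.3] twist 0.07 carrier axes in tool: x [ 0.89   0.    -0.455] y [ 0.455 -0.001  0.89 ]
```

View pics/sc3.png

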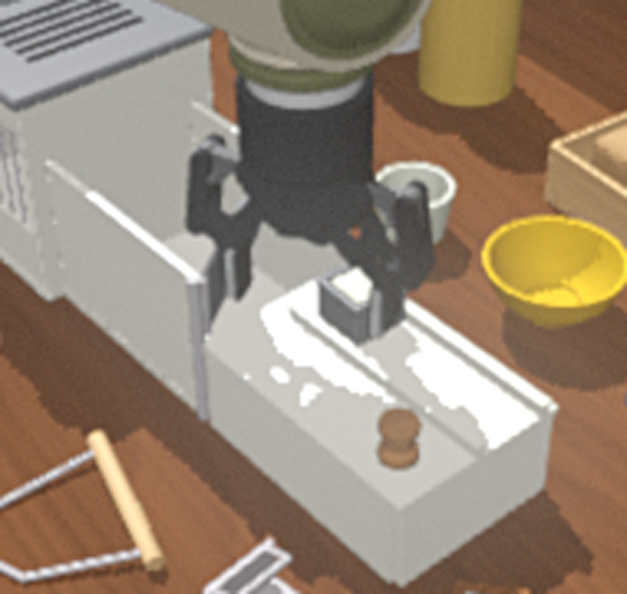

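View pics/w3.png

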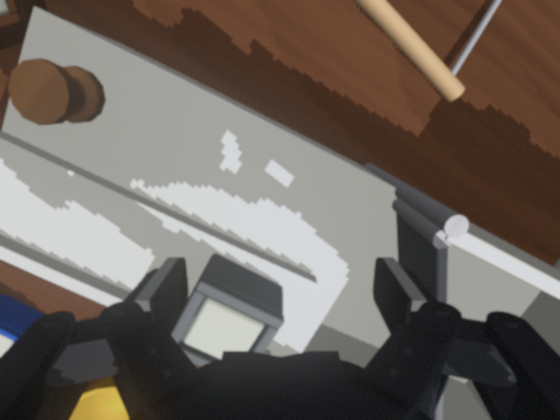

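Call:
drive_tool([
  [-1, 1.8, 0, 3.6, 0],
  [-1, 3.6, 0, 7.1, 0],
  [-1, 5.5, 0, 10.7, 0],
  [-1, 7.3, 0, 14.3, 0],
  [-1, 9.1, 0, 17.8, 0],
  [-1, 10.9, 0, 21.4, 0],
  [-1, 12.7, 0, 24.9, 0],
  [-1, 14.6, 0, 28.5, 0],
  [-1, 16.4, 0, 32.1, 0],
  [-1, 18.2, 0, 35.6, 0],
  [-1, 18.2, 0, 35.6, 0],
])

```text
time_s: 5.5
tool_pos: [559.4, 77.5, 80.3]
orientation: [0.679, -0.679, -0.198, 0.198]
contact_force: [3.5, 0.1, 0.2]
grip_width: 85.3
```

```bash
python3 - <<'E'
from h import *
go((-3,40),80)
s=bot.snapshot("side")[:,:,::-1];w=bot.snapshot("wrist")[:,:,::-1]
cv2.imwrite("pics/sc4.png",cv2.resize(s[120:300,180:370],None,fx=3.3,fy=3.3,interpolation=cv2.INTER_CUBIC));cv2.imwrite("pics/w4.png",w)
E
```

```text
t 5.5 car [-2.7  5.9] z 80.3 ang 117.06 F [3.46 0.09 0.16] w 85.3 q [-0.07  0.58  1.57  0.    1.   -2.21]
shift [15.2  0.4 30.5] twist 0.06 carrier axes in tool: x [ 0.891  0.    -0.455] y [0.455 0.    0.891]
```

View pics/sc4.png

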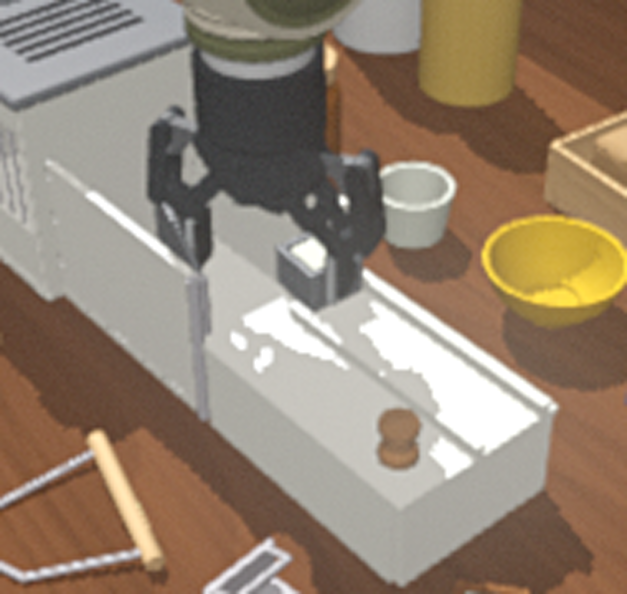

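View pics/w4.png

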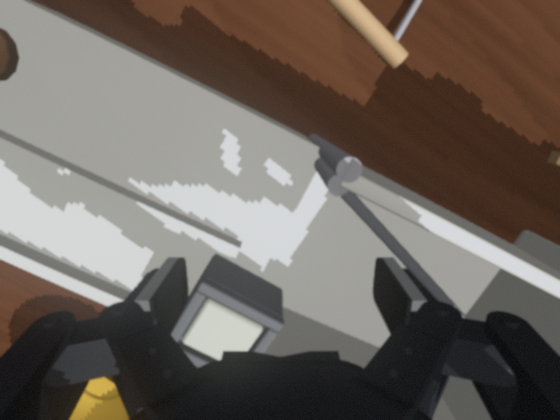

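Call:
drive_tool([
  [-1, 1.4, 0, 2.7, 0],
  [-1, 2.7, 0, 5.3, 0],
  [-1, 4.1, 0, 8.0, 0],
  [-1, 5.5, 0, 10.7, 0],
  [-1, 6.8, 0, 13.4, 0],
  [-1, 8.2, 0, 16.0, 0],
  [-1, 9.6, 0, 18.7, 0],
  [-1, 10.9, 0, 21.4, 0],
  [-1, 12.3, 0, 24.1, 0],
  [-1, 13.7, 0, 26.7, 0],
  [-1, 15, 0, 29.4, 0],
  [-1, 15.9, 0, 31.2, 0],
  [-1, 15.9, 0, 31.2, 0],
  [-1, 15.9, 0, 31.2, 0],
])

```text
time_s: 7.0
tool_pos: [556.0, 111.9, 80.3]
orientation: [0.679, -0.679, -0.198, 0.198]
contact_force: [2.2, 0.6, -1.0]
grip_width: 85.3
```

```bash
python3 - <<'E'
from h import *
go((-3,-50),80)
s=bot.snapshot("side")[:,:,::-1];w=bot.snapshot("wrist")[:,:,::-1];t=bot.snapshot("top")[:,:,::-1]
cv2.imwrite("pics/sc5.png",cv2.resize(s[120:300,180:370],None,fx=3.3,fy=3.3,interpolation=cv2.INTER_CUBIC));cv2.imwrite("pics/w5.png",w)
cv2.imwrite("pics/t5.png",t)
E
```

```text
t 7.0 car [-2.7 40.5] z 80.3 ang 117.03 F [ 2.18  0.62 -0.97] w 85.3 q [-0.01  0.58  1.56  0.    1.   -2.15]
shift [-41.4   0.3 -80.5] twist 0.03 carrier axes in tool: x [ 0.891  0.    -0.454] y [0.454 0.001 0.891]
```

View pics/sc5.png

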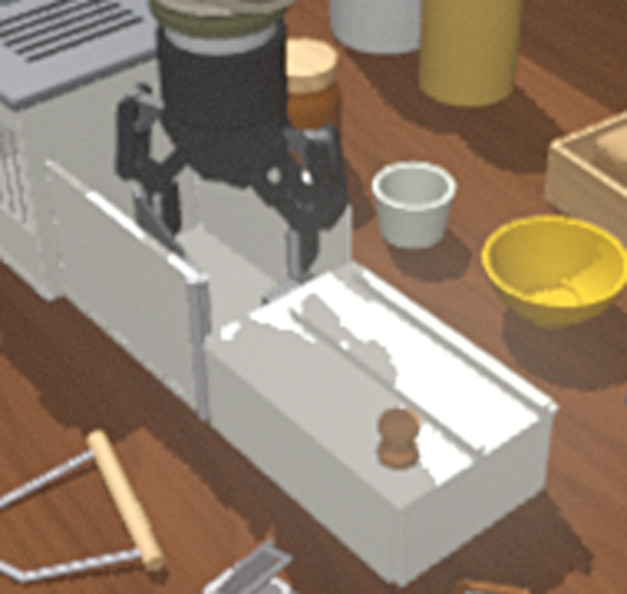

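View pics/w5.png

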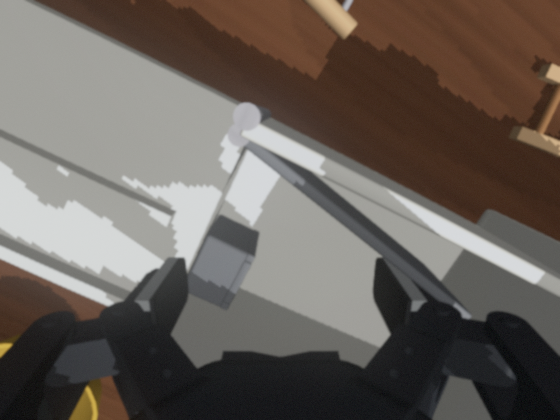

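View pics/t5.png

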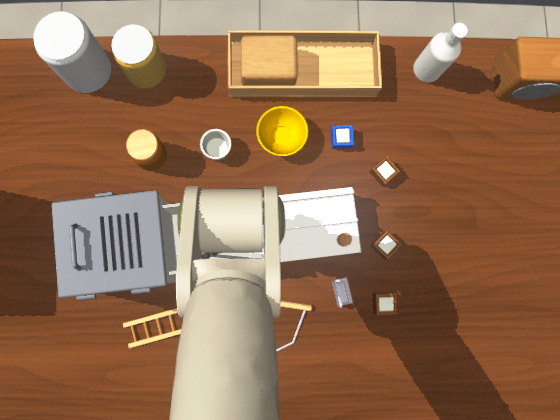

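```bash
python3 - <<'E'
import cv2
w=cv2.imread("pics/w5.png");s=cv2.imread("pics/sc5.png")
cv2.imwrite("pics/w5c.png",cv2.resize(w[190:350,150:330],None,fx=3.6,fy=3.6,interpolation=cv2.INTER_CUBIC))
cv2.imwrite("pics/sc5c.png",cv2.resize(s[190:370,180:380],None,fx=3,fy=3,interpolation=cv2.INTER_CUBIC))
E
```

```text
(no output)
```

View pics/w5c.png

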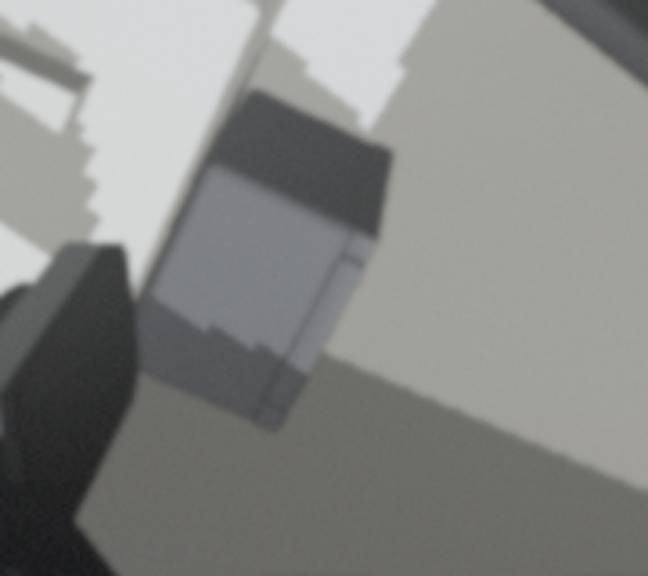

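View pics/sc5c.png

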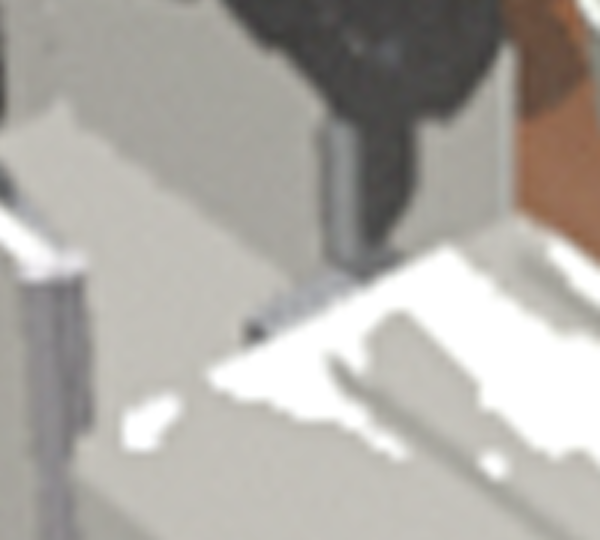

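```bash
python3 - <<'E'
from h import *
g=np.load("car.npz");R,t=g["R"],g["t"]
s=bot.get_state();q=s["orientation"];M=Ro.from_quat(np.r_[q[1:],q[0]]).as_matrix();p=s["tool_pos"]
c=bot.get_calibration("wrist");X=np.array(c["tool_from_camera"])
def wc(px,z):
    u=cv2.undistortPoints(np.array(px,float).reshape(-1,1,2),np.array(c["K"]),np.array(c["dist_coeffs"]))[0,0]
    d=M@X[:3,:3]@np.r_[u,1];o=p+M@X[:3,3];w=o+d*(z-o[2])/d[2];return ((w[:2]-t)@R).round(1)
for px in [(215,160),(378,237),(277,430),(140,370)]:
    f=(np.array(px)+.5)/3.6-.5+[150,190];print([wc(f,z) for z in (36,46,56)])
E
```

```text
[array([14.7,  2.1]), array([10.1,  2.4]), array([5.4, 2.8])]
[array([14.9, 31.7]), array([10.3, 30.3]), array([ 5.7, 28.9])]
[array([56.7, 31.9]), array([49.7, 30.6]), array([42.7, 29.2])]
[array([56.7,  5.8]), array([49.6,  6. ]), array([42.6,  6.1])]
```

Call:
drive_tool([
  [-1, -4, 0, -8, 0],
  [-1, -8, 0, -16, 0],
  [-1, -12, 0, -24, 0],
  [-1, -16, 0, -32, 0],
  [-1, -20, 0, -40, 0],
  [-1, -24, 0, -48, 0],
  [-1, -28, 0, -56, 0],
  [-1, -32, 0, -64, 0],
  [-1, -36, 0, -72, 0],
  [-1, -40, 0, -79, 0],
  [-1, -43, 0, -85, 0],
  [-1, -46, 0, -91, 0],
  [-1, -49, 0, -96, 0],
  [-1, -49, 0, -96, 0],
  [-1, -49, -20, -96, 0],
  [-1, -49, -50, -96, 0],
  [-1, -49, -80, -96, 0],
  [-1, -49, -110, -96, 0],
  [-1, -49, -120, -96, 0],
  [-1, -49, -120, -96, 0],
])

```text
time_s: 9.15
tool_pos: [566.6, 4.5, 201.0]
orientation: [-0.678, 0.679, 0.199, -0.197]
contact_force: [0.2, -1.1, 0.7]
grip_width: 85.4
```

```bash
python3 - <<'E'
from h import *
go((-3,-40),200)
s=bot.snapshot("side")[:,:,::-1];w=bot.snapshot("wrist")[:,:,::-1]
cv2.imwrite("pics/s6.png",s);cv2.imwrite("pics/w6.png",w)
E
```

```text
t 9.15 car [ -2.5 -67.4] z 201.0 ang 117.06 F [ 0.24 -1.08  0.69] w 85.4 q [-0.2   0.44  1.44  0.    1.26 -2.34]
shift [12.   1.  24.6] twist 0.06 carrier axes in tool: x [ 0.891  0.002 -0.455] y [ 0.455 -0.001  0.891]
```

View pics/s6.png

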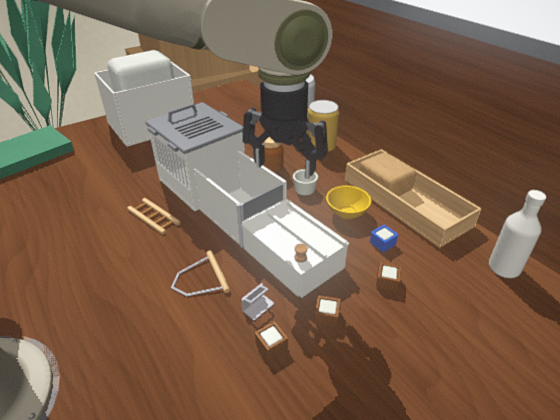

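View pics/w6.png

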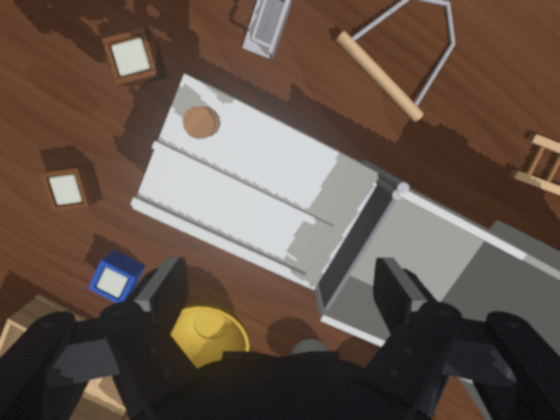

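Call:
drive_tool([
  [-1, -27, -5, 14, 0],
  [-1, -54, -10, 28, 0],
  [-1, -81, -15, 42, 0],
  [-1, -108, -20, 56, 0],
  [-1, -135, -25, 70, 0],
  [-1, -162, -30, 84, 0],
  [-1, -178, -30, 91, 0],
  [-1, -178, -30, 91, 0],
])

```text
time_s: 10.05
tool_pos: [365.7, -14.4, 229.4]
orientation: [0.679, -0.679, -0.197, 0.198]
contact_force: [0.2, -0.3, -0.6]
grip_width: 85.5
```

```bash
python3 - <<'E'
from h import *
go((-3,-40),200)
t=bot.snapshot("top")[:,:,::-1];cv2.imwrite("pics/t7.png",t)
cv2.imwrite("pics/t7c.png",cv2.resize(t[180:290,155:370],None,fx=3.7,fy=3.7,interpolation=cv2.INTER_CUBIC))
E
```

```text
t 10.05 car [-204.2  -67.1] z 229.4 ang 116.99 F [ 0.19 -0.3  -0.65] w 85.5 q [-0.36 -0.03  1.94 -0.    1.23 -2.5 ]
shift [191.6  29.  -67.2] twist -0.01 carrier axes in tool: x [ 0.891 -0.002 -0.454] y [0.454 0.001 0.891]
```

View pics/t7.png

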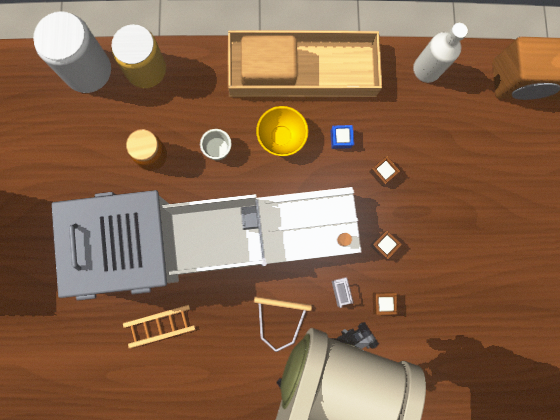

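View pics/t7c.png

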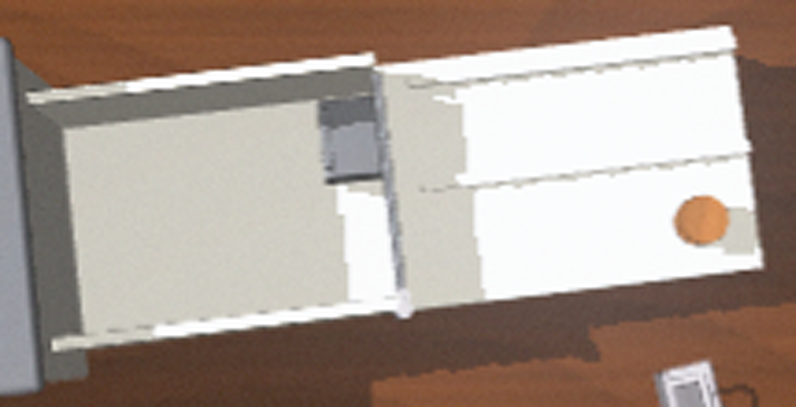

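The top view shows the frame lying in the bay at crop px (350,140). The flap line is where it was at the start, from (378,70) to (404,300), so it is shut. The bystanders have not moved, so I hand the job in.

```bash
python3 -c "
from station import bot
print(bot.job_done())"
```

```text
the job is handed in; nothing more can be done
None
```

I handed the job in at about 10 s on the robot's clock. The grey cuttlebone frame is in the feeding bay and the flap is shut. No verdict came back from the hand-in.

**How it went:** With the jaws open and turned 27° to the track, one finger opened the flap and held it off the frame. The other finger pushed the frame along the track from behind until it dropped off the step. I then drew the hand back so the flap closed following the finger, lifted it clear and moved it away.

**Last checks:**
- **Frame:** it stands on its front face, close against the step wall. I measured its middle at about carrier x = 30, y = 16 mm; its height of about 26 mm follows from the frame's size, not a measurement. The required y range starts at 10 mm, so that is the smallest margin.
- **Flap:** its line in the top view matches the one from before the start.
- **Forces:** the readings between moves never exceeded about 6 N. They are the combined force on the hand, so I did not measure frame–flap contact directly. In the pictures the frame was never close to the flap.
- **Bystanders:** all look to be where they stood at the start.

No check failed. The step's outer corners measured a few mm inside the ±61 mm I had assumed, most likely because the step is slightly narrower.

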